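# Gauge a reground mincer plate on the bench micrometer

### The arm

A 6-joint arm with a two-finger parallel gripper is mounted at the origin on the work surface; the furniture and walls round the work are solid. World frame = base frame: x ahead of the robot, y to its left, z up, the work surface at z = 0. Lengths are in m, angles in degrees, forces in N, time in s.
With the tool pointing down it reaches from about 0.4 to 0.825 m from the base axis. Payload 7 kg.
Tool frame: the origin (TCP) lies on the centre line of the jaws, within the pads' length; the fingertips stand 8 mm ahead of it and the grasp point (between the pads) lies 11 mm behind it; z points along the fingers, y is the line along which they close (so a half turn about z gives the same grasp; the last joint's range is limited). The gripper opens to 88 mm and grips with 3 to 60 N. Pads are 19 mm wide; open, the fingers measure 130 mm over their backs; the gripper's body (78 mm by 193 mm) begins 47 mm behind the grasp point.
Start: joints at [-51.962, 20.546, 0.682, 0, -70.136, -16.507], TCP at [0.248, -0.628, 0.235] pointing down, gripper open.
Joint ranges: [-176.03, 176.03], [-82.01, 121.73], [-58.28, 71.71], [-173.87, 95.51], [-174.79, -0.11], [-173.66, 173.66]. Speed limits (degrees/s): [136.94, 136.94, 172.46, 180, 180, 180].

### API

Orientations are given as [roll, pitch, yaw] about the fixed x, y, z axes, in that order (R = Rz(yaw) Ry(pitch) Rx(roll)).
In Python, from plant import ctrl, vision gives the robot as it stands. The module is installed in compiled form; this text tells all that it offers.
- The arm moves only by the tool move_arm, never from a script. Its argument "moves" is one flat list of numbers, 7 for each row, row after row: the finger opening in cm, from 0 to 8.76, then the shift along the tool's x, y, z in cm, then the turn, a rotation vector about the tool's x, y, z in rad. A call has 1 to 8 rows; each row shifts and turns the commanded pose from where the row before left it, along the tool's axes as they then stand; what a row does not reach is not made up. A row lasts 1/10 s, in which the tool goes at most 50 mm and 8.59 degrees, less where a joint would pass 70% of its speed; a pose out of reach is approached as far as the arm can. A call with a gripper value outside its range is refused whole. The fingers move at their own pace and stop on an object; the grip force is fixed at half the most. Time passes only in rows, so rows that do not move let the fingers close. It gives the time, the measured TCP pose, the force, the opening and the grip force at its end, in the units of the state.
- ctrl.get_obs(): the state, without advancing time (a new reading comes with each control period).
- vision.snapshot(name): name is "side" or "top" or "wrist"; returns (picture, depth): 400x640x3 uint8, red, green, blue; 400x640 float32, m along the optical axis (not along the pixel's ray), 0 where there is no reading.
- vision.camera_model(name): a dict with "vertical_fov" (degrees; the focal length in pixels is half the picture's height over the tangent of half this angle, whatever the lens; pixels are square), "cx", "cy" (the principal point, pixels), "cam_to_world" (4x4, takes a point from camera to world coordinates). Camera axes: x right, y down, z forward; pixel columns grow to the right and rows downward; lengths in m; the calibration is good to about 2 mm. A picture is of the moment at which its call begins: read the wrist's pose just before it. camera_model takes no time and is no camera call; for the wrist camera it gives the pose at the moment of the call.
- ctrl.close_job(): hands the job in; it is judged then, once.
The state is a dict: "clock": time; "joint_pos": joint angles; "qvel": joint speeds; "tau": joint torques, N m; "tool_pos": TCP position; "orientation": TCP orientation; "force": force on the tool from outside, world axes, zero at the start; "moment": the same for the moment, N m; "opening": finger opening in m; "gripper_force": force on a finger pad.
Only numpy, scipy, OpenCV 4.12 (cv2) and the standard library are available. Lean on these libraries where they do the work, as an engineer would, in place of code of your own. Each camera call takes 0.05 s, during which the arm holds its last target. There are 200 camera calls.

### The job

The coarse mincer plate (the one with a few large holes) is back from regrinding and its thickness is to be gauged. Lay it flat on the stage of the bench micrometer and slide it home, gently, against both stop pins under the spindle; then turn the knurled ratchet cap on top clockwise until the spindle has closed on the plate and the clutch slips two to five clicks (the clutch, not your hand, sets the pressure), and let go, leaving the plate held. Leave the fine plate and the mincer knife where they lie.

Things in the scene. Friction and masses are not known exactly. Their poses are not given: they have to be found in the camera images.
- gauge: bench micrometer, fixed: grey stand x -96..+84, y -50..+50 mm, origin under it; -x end is the open front. Column x +52..+82, 152 mm high; its arm (26 wide, 120 mm up) ends in a 27 mm nose round the spindle axis (x +30, y 0). Steel stage x -89..+41, y -42..+42 mm, top 30 mm above the table, with two stop pins 8 mm across, 7 mm high at x +27, y +-27 mm
- seat (a point): on the stage top: where the centre of the plate's underside lies when the plate touches both stop pins (the gauge's x +4.5 mm, y 0, z 30 mm; 25.5 mm in front of the spindle axis). Axes as gauge; the plate is pushed home along +x
- laydown (a point): on the open front of the stage top, 49.5 mm in front of the seat: a plate centred here lies flat on the stage, clear of spindle, arm and nose, with room for fingers on both sides
- coarse_plate: mincer plate, flat steel disc 62 mm across, 10 mm thick, 180 g, nine holes of 8 mm round a 10 mm centre bore, one small notch in the rim. Origin: centre of its underside, z up
- fine_plate: bystander: mincer plate of the same size (62 x 10 mm) with some fifty holes of 3 mm; lies on the table near the coarse one, either may be left or right. Origin: centre of its underside
- knife: bystander: small four-armed mincer knife, 50 mm across, 12 mm high, on the table to the left of the gauge. Origin: centre of its underside
- spindle: the micrometer's steel spindle, an upright rod with a 10 mm foot, moves only up and down. Origin: centre of the foot's lower face. At the start the foot is 2 to 5 mm above the top of a plate lying on the stage
- thimble (a joint): angle (rad, 0 to 1.2 at the start) of the thimble, an aluminium barrel 30 mm across, 28 mm high, above the arm. Grows clockwise seen from above, which screws the spindle down 2.2 mm per rad (14 mm a turn); spindle, thimble and ratchet cap go down together, and a hand on the cap should follow. Running torque 0.11 N m; stays where it is left, also under load
- ratchet (a joint): angle (rad, 0 at the start) of the ratchet cap relative to the thimble: constant while both turn together, grows when the clutch slips clockwise, one click per 0.52 rad. It slips at 0.19 to 0.23 N m, rising and falling with each click, when the spindle bears on the plate with about 50 N; the torque about the vertical on the gripper then steps up by about 0.1 N m
- ratchet_mid (a point): on the vertical turning axis, 18 mm above the lower end of the knurled steel ratchet cap (24 mm across, 30 mm high, on top of the thimble). The cap's lower end meets the 30 mm wide shoulder of the thimble: fingertips gripping the cap from above must stay above that shoulder. About 0.21 m above the table; moves down with the spindle
Things that resemble listed ones, but are neither listed nor needed, are in the scene too. What is shaped like the coarse_plate but turquoise is not meant.

How it is judged:
By the outcome, as a careful person would: the job done as asked, in the order asked, and still so for the second after the job is handed in, with the robot touching nothing.
It also fails if it takes over 72 s, if anything falls off the work surface, if the arm or the gripper's body presses on something with over 40 N, if the wrist force passes 120 N, or if a joint passes its speed limit or range.

## Working session

There is one attempt and no reset: what is moved stays moved. The work goes in short steps, Python scripts to look and compute and a tool call to move; the robot and the scene stay as the last step left them, time stands still between calls to the robot, and variables do not carry over. Pictures are saved under pics/ and viewed, at most 10 in all, crops included, and the job is handed in when it is done.

Besides the shell and the picture viewer there is one more tool, called after "Request:" as name(argument=value, ...), one argument or row to a line, values as JSON. move_arm: Moves the arm, as the interface text tells. Its arguments: {"type":"object","properties":{"moves":{"type":"array"}},"required":["moves"]}

```bash
mkdir -p pics
cat > h.py <<'E'
import numpy as np, cv2
from plant import ctrl, vision
from scipy.spatial.transform import Rotation as R
def snap(n,f=None):
    m=vision.camera_model(n); p,d=vision.snapshot(n)
    if f: cv2.imwrite('pics/'+f,cv2.cvtColor(p,cv2.COLOR_RGB2BGR))
    return p,d,m
def ray(m,u,v,z):
    f=200/np.tan(np.radians(m['vertical_fov'])/2); T=np.array(m['cam_to_world'])
    r=T[:3,:3]@np.array([(u-m['cx'])/f,(v-m['cy'])/f,1]); o=T[:3,3]
    return o+r*(z-o[2])/r[2]
def cloud(m,d):
    f=200/np.tan(np.radians(m['vertical_fov'])/2); T=np.array(m['cam_to_world'])
    v,u=np.mgrid[:400,:640]
    P=np.stack([(u-m['cx'])/f*d,(v-m['cy'])/f*d,d],-1)
    P=P@T[:3,:3].T+T[:3,3]; P[d==0]=np.nan; return P
def proj(m,p):
    f=200/np.tan(np.radians(m['vertical_fov'])/2); T=np.array(m['cam_to_world'])
    c=T[:3,:3].T@(np.array(p)-T[:3,3]); return f*c[0]/c[2]+m['cx'],f*c[1]/c[2]+m['cy']
E
python3 - <<'E'
from h import *
ps=[]
for n in ('top','side'):
    p,d,m=snap(n); np.savez(n,p=p,d=d); ps.append(p)
    print(n,m['vertical_fov'],m['cx'],m['cy'],np.round(m['cam_to_world'],3).tolist())
cv2.imwrite('pics/a.png',cv2.cvtColor(ps[0],cv2.COLOR_RGB2BGR))
cv2.imwrite('pics/b.png',cv2.cvtColor(ps[1],cv2.COLOR_RGB2BGR))
print(ctrl.get_obs())
E
```

```text
top 48.259538065008634 323.857831802876 191.74571284870777 [[0.107, -0.973, 0.204, 0.188], [-0.994, -0.106, 0.017, -0.28], [0.005, -0.205, -0.979, 1.184], [0.0, 0.0, 0.0, 1.0]]
side 49.216343934054834 320.3940397622178 206.3037979476518 [[0.609, -0.594, 0.526, -0.115], [-0.793, -0.453, 0.406, -0.679], [-0.003, -0.664, -0.747, 0.912], [0.0, 0.0, 0.0, 1.0]]
{'clock': 0.1, 'joint_pos': array([-5.19632139e+01,  2.05883962e+01,  6.38913830e-01, -1.85090713e-02,
       -7.01368583e+01, -1.65063362e+01]), 'qvel': array([-0.03228792, -0.07103544,  0.11013104, -0.00148136,  0.02891648,
        0.05721308]), 'tau': array([-1.52336746e-03, -5.84163880e+01,  2.93749166e+01,  7.01550096e+00,
        1.01061471e-02, -5.53364100e-05]), 'tool_pos': array([ 0.24753399, -0.62750673,  0.2337011 ]), 'orientation': array([ 1.79912273e+02, -7.85009930e-03, -1.58475846e+02]), 'force': array([-0.36097781, -0.71281637,  0.27705905]), 'moment': array([0.01318421, 0.04384246, 0.05394295]), 'gripper_force': 0.0, 'opening': 0.08710837409649645}
```

View pics/a.png

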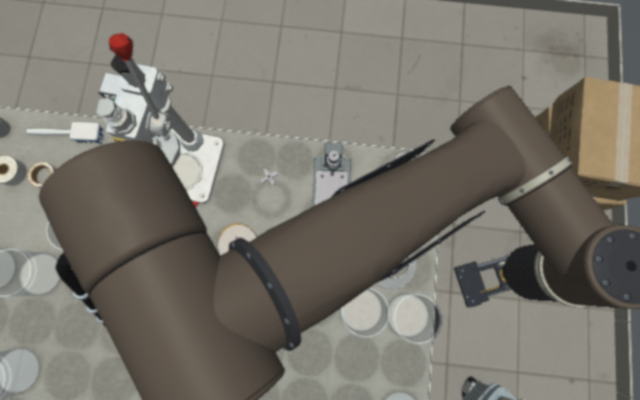

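View pics/b.png

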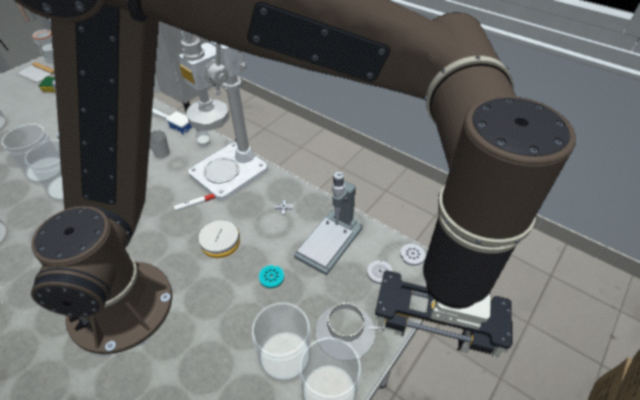

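The side view shows the gauge with its cap at (339,178) and its stage at about (325,243). The plate candidates are light grey at (380,271), light grey at (412,253) and turquoise at (271,276), which is not meant. The knife is at (284,207). The top view shows the gauge at (333,175), and the arm hides the plates.

Run:
```python
from h import *
z=np.load('side.npz');p,d=z['p'],z['d'];m=vision.camera_model('side')
P=cloud(m,d)
for n,(u,v) in dict(A=(380,271),B=(412,253),turq=(271,276),knife=(284,207),cap=(339,178),stage=(325,243)).items():
    print(n,np.round(ray(m,u,v,.01),4),np.round(P[v,u],4))
zt=np.load('top.npz');mt=vision.camera_model('top');Pt=cloud(mt,zt['d'])
for u,v in ((333,150),(333,185),(322,195),(344,195)): print(np.round(Pt[v,u],4))
# stage corners / plane
Q=P.reshape(-1,3);k=(abs(Q[:,2]-.03)<.004)&(Q[:,0]>.4)&(Q[:,0]<.8)&(abs(Q[:,1]+.25)<.15)
print(k.sum(),np.median(Q[k],0)); r=cv2.minAreaRect((Q[k][:,:2]*1000).astype(np.float32));print(r)
a=cv2.resize(p[215:300,270:440],None,fx=4,fy=4,interpolation=cv2.INTER_CUBIC)
b=cv2.resize(zt['p'][130:210,300:400],(680,544)[::1],interpolation=cv2.INTER_CUBIC)
cv2.imwrite('pics/c.png',a[:,:,::-1])
```

```text
A [ 0.4403 -0.4333  0.01  ] [ 0.4479 -0.43   -0.0024]
B [ 0.5347 -0.4686  0.01  ] [ 0.5388 -0.4673  0.0044]
turq [ 0.268  -0.2314  0.01  ] [ 0.2729 -0.2256 -0.0016]
knife [ 0.4567 -0.1107  0.01  ] [ 0.458  -0.1094  0.0079]
cap [ 0.6408 -0.1649  0.01  ] [ 0.4679 -0.2826  0.2164]
stage [ 0.4267 -0.2753  0.01  ] [ 0.4157 -0.2836  0.0284]
[ 0.4871 -0.2733  0.2178]
[ 0.4486 -0.2819  0.0322]
[ 0.4192 -0.2559  0.0297]
[ 0.28   -0.2929  0.7364]
897 [ 0.4452205  -0.28148653  0.02888051]
((461.70556640625, -277.7162170410156), (126.93083190917969, 85.55201721191406), 3.3402016162872314)
```

View pics/c.png

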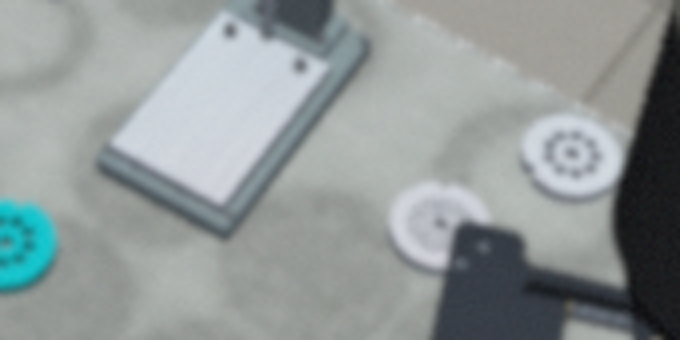

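The crop shows the plate at (412,253), with a bore and large holes in a ring, so it is the coarse plate. The one at (380,271) has many tiny holes and is the fine plate. The one at (271,276) is turquoise. The coarse plate is at about (0.535,-0.469). I'll move up over the scene for a wrist view.

Request:
move_arm(
  moves=[8.7,-3.7,1.5,-1.0,0,0,0,8.7,-3.7,1.5,-1.0,0,0,0,8.7,-3.7,1.5,-1.0,0,0,0,8.7,-3.7,1.5,-1.0,0,0,0,8.7,-3.7,1.5,-1.0,0,0,0,8.7,-3.7,1.5,-1.0,0,0,0,8.7,-3.7,1.5,-1.0,0,0,0,8.7,-3.7,1.5,-1.0,0,0,0],
)

```text
clock: 0.9
tool_pos: [0.4798, -0.4061, 0.3147]
orientation: [180.0, -0.0, -158.5]
force: [0.9, -0.6, 0.0]
opening: 0.0868
gripper_force: 0.0
```

Request:
move_arm(
  moves=[8.7,0,0,0,0,0,0.12,8.7,0,0,0,0,0,0.12,8.7,0,0,0,0,0,0.08,8.7,0,0,0,0,0,0],
)

```text
clock: 1.3
tool_pos: [0.479, -0.4073, 0.3141]
orientation: [180.0, -0.0, -176.8]
force: [0.5, -0.4, 0.2]
opening: 0.0873
gripper_force: 0.0
```

Run:
```python
from h import *
o=ctrl.get_obs();print(o['tool_pos'],o['orientation'],o['joint_pos'],o['force'])
p,d,m=snap('wrist','d.png');np.savez('w1',p=p,d=d,T=m['cam_to_world'])
print(m['vertical_fov'],m['cx'],m['cy'],np.round(m['cam_to_world'],3).tolist())
p,d,m=snap('top');np.savez('top2',p=p,d=d)
b=cv2.resize(p[100:260,240:440],(800,640)[:2])[:600]
cv2.imwrite('pics/e.png',b[:,:,::-1])
```

```text
[ 0.47899512 -0.4072971   0.31409269] [ 1.79968700e+02 -3.95354517e-02 -1.76848845e+02] [-2.26206960e+01  1.40507315e+01  1.81781748e+00 -1.12503075e-02
 -7.78162980e+01 -6.42257803e+01] [ 0.47678354 -0.42574814  0.1959227 ]
61.47249939997422 321.61710352978827 203.19706478056352 [[-0.055, 0.95, 0.308, 0.396], [0.998, 0.052, 0.017, -0.413], [-0.0, 0.308, -0.951, 0.465], [0.0, 0.0, 0.0, 1.0]]
```

View pics/d.png

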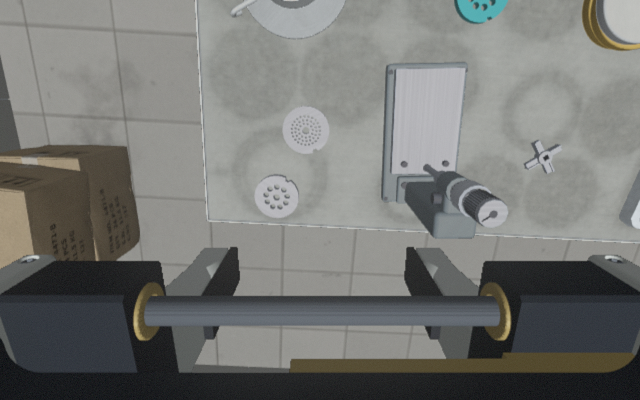

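The wrist view shows the coarse plate with nine large holes at (277,197), the fine plate at (306,130), the turquoise one at (482,5), the stage at about (427,120) with pins at (404,163) and (446,163), the cap at (490,212) and the knife at (542,157). Now to measure these precisely.

```bash
cat > meas.py <<'E'
from h import *
def comp(mask,u,v):
    n,l=cv2.connectedComponents(mask.astype(np.uint8)); k=l[v,u]
    c,_=cv2.findContours((l==k).astype(np.uint8),cv2.RETR_EXTERNAL,cv2.CHAIN_APPROX_NONE)
    return max(c,key=cv2.contourArea)[:,0]
def circ(xy):
    A=np.c_[2*xy,np.ones(len(xy))]; s=np.linalg.lstsq(A,(xy**2).sum(1),rcond=None)[0]
    return s[:2],np.sqrt(s[2]+s[:2]@s[:2])
E
python3 - <<'E'
from meas import *
z=np.load('w1.npz');p,d=z['p'],z['d'];m=vision.camera_model('wrist');m['cam_to_world']=z['T']
hsv=cv2.cvtColor(p,cv2.COLOR_RGB2HSV)
print([p[y,x].tolist() for x,y in ((265,190),(295,197),(305,120),(240,230),(250,190),(430,110),(390,110))])
P=cloud(m,d)
br=p.min(2)
for th in (195,):
  print('plane check plate',np.round(P[197,285],4),'stage',np.round(P[110,430],4), 'table',np.round(P[190,230],4))
for n,(u,v) in dict(coarse=(263,192),fine=(293,120)).items():
    for th in (185,195,205):
        c=comp(cv2.morphologyEx((br>th).astype(np.uint8),cv2.MORPH_OPEN,np.ones((3,3))),u,v)
        h=cv2.convexHull(c)[:,0]
        W=np.array([ray(m,a,b,.010)[:2] for a,b in h]); print(n,th,circ(W),cv2.contourArea(h))
for th in (185,195,205):
    c=comp(br>th,430,110)
    W=np.array([ray(m,a,b,.030)[:2] for a,b in c]); r=cv2.minAreaRect((W*1000).astype(np.float32)); print('stage',th,r)
# pins
for (u,v) in ((404,163),(446,163)): print('pin top',ray(m,u,v,.037))
# cap depth points
Q=P.reshape(-1,3);k=(Q[:,2]>.19)&(Q[:,0]<.6)&(Q[:,0]>.4)&(Q[:,1]>-.35)&(Q[:,1]<-.2)
print(k.sum(),Q[k].min(0),Q[k].max(0)); kk=Q[k][Q[k][:,2]>np.nanmax(Q[k][:,2])-.006];print(len(kk),kk.mean(0))
E
```

```text
[[183, 182, 186], [182, 181, 185], [177, 179, 181], [146, 147, 143], [151, 154, 149], [184, 183, 187], [142, 148, 149]]
plane check plate [ 0.5373 -0.4572  0.007 ] stage [ 0.4068 -0.2771  0.0312] table [ 0.533  -0.5367  0.0009]
coarse 185 (array([ 0.74667452, -0.40380485]), np.float64(0.5811662156187793)) 254346.0
coarse 195 (array([ 0.73336396, -0.39775334]), np.float64(0.5849630436430009)) 254961.0
coarse 205 (array([ 0.73336396, -0.39775334]), np.float64(0.5849630436430009)) 254961.0
fine 185 (array([ 0.74667452, -0.40380485]), np.float64(0.5811662156187793)) 254346.0
fine 195 (array([ 0.73336396, -0.39775334]), np.float64(0.5849630436430009)) 254961.0
fine 205 (array([ 0.73336396, -0.39775334]), np.float64(0.5849630436430009)) 254961.0
stage 185 ((587.260986328125, -406.04254150390625), (587.67919921875, 1070.325439453125), 3.1574325561523438)
stage 195 ((587.260986328125, -406.04254150390625), (587.67919921875, 1070.325439453125), 3.1574325561523438)
stage 205 ((587.260986328125, -406.04254150390625), (587.67919921875, 1070.325439453125), 3.1574325561523438)
pin top [ 0.47383859 -0.30224695  0.037     ]
pin top [ 0.47087205 -0.24825506  0.037     ]
11016 [ 0.43534536 -0.34999921  0.19014207] [ 0.48823667 -0.26335173  0.41328627]
816 [ 0.45034721 -0.34611999  0.40955975]
```

Run:
```python
import cv2
w=cv2.imread('pics/d.png'); a=cv2.resize(w[150:245,240:330],None,fx=4,fy=4,interpolation=3); b=cv2.resize(w[150:245,385:520],None,fx=3,fy=4,interpolation=3)
cv2.imwrite('pics/f.png',cv2.hconcat([a,b]))
```

```text
(no output)
```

View pics/f.png

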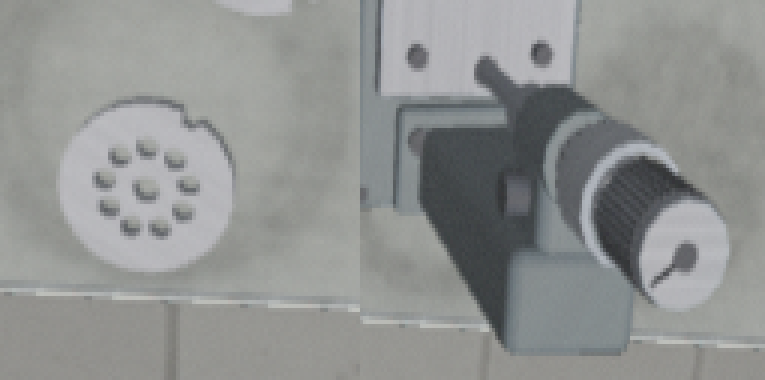

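The crop confirms the nine large holes, the rim notch and the cap on its thimble. The pins come out 54.1 mm apart, as they should. I'll redo the masks with a threshold of about 168.

Run:
```python
from meas import *
z=np.load('w1.npz');p,d=z['p'],z['d'];m=vision.camera_model('wrist');m['cam_to_world']=z['T']
br=p.min(2); P=cloud(m,d)
for n,(u,v) in dict(coarse=(265,190),fine=(294,120)).items():
    for th in (163,168):
        h=cv2.convexHull(comp(br>th,u,v))[:,0]
        W=np.array([ray(m,a,b,.010)[:2] for a,b in h]); print(n,th,circ(W))
for th in (163,168):
    W=np.array([ray(m,a,b,.030)[:2] for a,b in comp(br>th,430,110)]); print('stage',cv2.minAreaRect((W*1000).astype(np.float32)))
zt=np.load('top2.npz');mt=vision.camera_model('top');ms=vision.camera_model('side')
c=comp(br>163,499,206);h=cv2.convexHull(c)[:,0];print('cap px',h.mean(0),cv2.fitEllipse(c))
for zz in (.21,.22,.23): print(zz,ray(m,*cv2.fitEllipse(c)[0],zz), proj(ms,ray(m,*cv2.fitEllipse(c)[0],zz)))
Q=P[195:225,470:510].reshape(-1,3);print('cap depth',np.nanmax(Q[:,2]),np.nanmedian(Q[Q[:,2]>.215],0))
print('heights: plate',np.nanmedian(P[185:215,262:292,2]),'stage',np.nanmedian(P[75:150,405:450,2]))
```

```text
coarse 163 (array([ 0.5371916 , -0.46974179]), np.float64(0.03075180482868192))
coarse 168 (array([ 0.5371496, -0.46972  ]), np.float64(0.030546352381039515))
fine 163 (array([ 0.44225276, -0.43153248]), np.float64(0.031216311339810423))
fine 168 (array([ 0.74812717, -0.40437327]), np.float64(0.5808073870495428))
stage ((422.9159240722656, -278.80792236328125), (128.84109497070312, 82.6230239868164), 4.214443206787109)
stage ((422.9366455078125, -278.75921630859375), (128.78367614746094, 82.0604476928711), 4.1687798500061035)
cap px [493.61111111 213.55555556] ((492.8853759765625, 213.70086669921875), (24.79497528076172, 29.362056732177734), 57.057594299316406)
0.21 [ 0.47936449 -0.27007793  0.21      ] (np.float64(337.40111603222624), np.float64(174.87144555004716))
0.22 [ 0.47608078 -0.27566999  0.22      ] (np.float64(338.65692503027697), np.float64(173.55756625273315))
0.23 [ 0.47279707 -0.28126205  0.23      ] (np.float64(339.942130993608), np.float64(172.2129306348755))
cap depth 0.22044070448832193 [ 0.47551749 -0.27615519  0.21833919]
heights: plate 0.010308301936086117 stage 0.030638302234249792
```

The measurements agree:
- **Heights:** plate top 10 mm, stage 30.6 mm, cap top 0.220 m.
- **Gauge:** yaw about 3.8°, axis (0.476,-0.2755), seat (0.4506,-0.277).
- **Coarse plate:** (0.5371,-0.4697), radius 31 mm.

Now going over the plate and down.

Request:
move_arm(
  moves=[8.7,-2.73,-3.27,0,0,0,-0.011,8.7,-2.73,-3.27,0,0,0,0,8.7,0,0,4.5,0,0,0,8.7,0,0,4.5,0,0,0,8.7,0,0,4.5,0,0,0,8.7,0,0,4.5,0,0,0,8.7,0,0,4.5,0,0,0,8.7,0,0,4.0,0,0,0],
)

```text
clock: 2.2
tool_pos: [0.5367, -0.4694, 0.0472]
orientation: [180.0, -0.1, -176.1]
force: [0.0, -0.3, 0.4]
opening: 0.0871
gripper_force: 0.0
```

Run:
```python
from h import *
o=ctrl.get_obs();print(o['tool_pos'],o['orientation'],o['force'])
p,d,m=snap('wrist','g.png')
print(proj(m,[.5371,-.4697,.01]))
```

```text
[ 0.53671852 -0.46938325  0.0471668 ] [ 1.79959274e+02 -5.27411519e-02 -1.76065343e+02] [ 0.04598261 -0.29184902  0.39755538]
(np.float64(322.4340436354648), np.float64(239.21142939294072))
```

View pics/g.png

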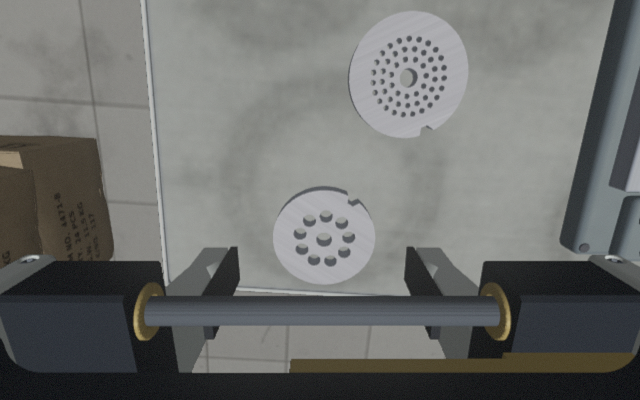

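The picture shows the coarse plate centred at (324,238), within 2 px of my prediction, with both fingers clear on either side. Descend and grip.

Request:
move_arm(
  moves=[8.7,0,0,2.0,0,0,0,8.7,0,0,1.5,0,0,0,8.7,0,0,0,0,0,0,8.7,0,0,0,0,0,0],
)

```text
clock: 2.65
tool_pos: [0.5378, -0.4699, 0.0154]
orientation: [-180.0, 0.0, -176.1]
force: [-0.1, -0.3, 0.4]
opening: 0.0868
gripper_force: 0.0
```

Request:
move_arm(
  moves=[8.7,0,0,0.5,0,0,0,8.7,0,0,0,0,0,0,6.0,0,0,0,0,0,0,5.5,0,0,0,0,0,0,5.5,0,0,0,0,0,0,5.5,0,0,0,0,0,0,5.5,0,0,0,0,0,0],
)

```text
clock: 3.35
tool_pos: [0.5375, -0.4694, 0.0098]
orientation: [180.0, 0.0, -176.2]
force: [-0.2, 0.9, 1.5]
opening: 0.0609
gripper_force: 30.0
```

Request:
move_arm(
  moves=[5.5,0,0,-2,0,0,0,5.5,0,0,-4,0,0,0,5.5,0,0,-3,0,0,0,5.5,4,0,0,0,0,0,5.5,4,0,0,0,0,0,5.5,4.35,0,0,0,0,0,5.5,0,4,0,0,0,0,5.5,0,4,0,0,0,0],
)

```text
clock: 4.15
tool_pos: [0.4069, -0.3981, 0.0992]
orientation: [180.0, -0.0, -176.4]
force: [1.2, -0.0, -0.9]
opening: 0.061
gripper_force: 30.0
```

Request:
move_arm(
  moves=[5.5,0,4,0,0,0,0,5.5,0,4,0,0,0,0,5.5,0,3.7,0,0,0,0,5.5,0,0,0,0,0,0,5.5,0,0,0,0,0,0,5.5,0,0,0,0,0,0],
)

```text
clock: 4.75
tool_pos: [0.4015, -0.2817, 0.0997]
orientation: [-180.0, 0.0, -176.2]
force: [0.1, -0.3, -1.2]
opening: 0.0611
gripper_force: 30.0
```

Run:
```python
from h import *
o=ctrl.get_obs();print(o['tool_pos'],o['orientation'],o['joint_pos'],o['force'])
p,d,m=snap('wrist','i.png')
P=cloud(m,d)
for q in ((.4012,-.2803,.03),(.4724,-.2753,.037)): print(proj(m,q))
```

```text
[ 0.40151033 -0.28167088  0.09968906] [-1.79985208e+02  2.12172319e-02 -1.76167509e+02] [-1.20231732e+01  1.10503906e+01 -3.25216833e+01  1.16440824e-02
 -4.64034752e+01 -7.41523665e+01] [ 0.12641101 -0.30899148 -1.19825742]
(np.float64(324.917512753582), np.float64(219.27761113679446))
(np.float64(325.030923603975), np.float64(312.19216105287705))
```

View pics/i.png

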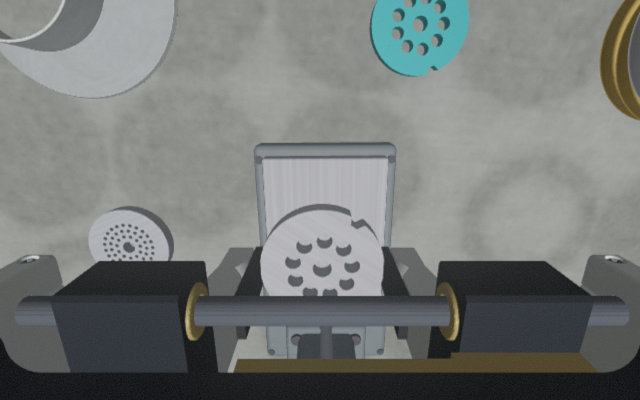

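The plate, held at (322,265), is level and centred over the stage (about x 325). The pins are visible behind it. Lower it with a +1.3 mm side correction.

Request:
move_arm(
  moves=[5.5,0,0.13,3,0,0,0,5.5,0,0,2,0,0,0,5.5,0,0,0.6,0,0,0,5.5,0,0,0,0,0,0,5.5,0,0,0.2,0,0,0,5.5,0,0,0,0,0,0],
)

```text
clock: 5.4
tool_pos: [0.4016, -0.2803, 0.0422]
orientation: [-180.0, 0.1, -176.2]
force: [0.2, 0.4, -2.0]
opening: 0.0607
gripper_force: 30.0
```

Request:
move_arm(
  moves=[5.5,0,0,0.1,0,0,0,5.5,0,0,0.08,0,0,0,5.5,0,0,0.05,0,0,0,5.5,0,0,0,0,0,0],
)

```text
clock: 5.8
tool_pos: [0.4013, -0.28, 0.0397]
orientation: [-180.0, 0.0, -176.2]
force: [-0.4, 1.1, 3.7]
opening: 0.0612
gripper_force: 30.0
```

Request:
move_arm(
  moves=[8.0,0,0,0,0,0,0,8.7,0,0,0,0,0,0,8.7,0,0,0,0,0,0,8.7,0,0,-2,0,0,0,8.7,0,0,-3,0,0,0,8.7,3,0,0,0,0,0,2.0,3,0,0,0,0,0,2.0,0,0,0,0,0,0],
)

```text
clock: 6.6
tool_pos: [0.3376, -0.2834, 0.0891]
orientation: [179.9, -0.1, -176.3]
force: [0.6, 0.6, 0.1]
opening: 0.0762
gripper_force: 0.0
```

Request:
move_arm(
  moves=[2.0,0,0,0,0,0,0,2.0,0,0,0,0,0,0,2.0,0,0,0,0,0,0,2.0,0,0,0,0,0,0,2.0,0,0,0,0,0,0],
)

```text
clock: 7.1
tool_pos: [0.3415, -0.2839, 0.0891]
orientation: [180.0, -0.0, -176.2]
force: [-0.1, -0.4, 0.0]
opening: 0.0365
gripper_force: 0.0
```

Run:
```python
from meas import *
o=ctrl.get_obs();print(o['tool_pos'],o['orientation'],o['opening'],o['force'])
p,d,m=snap('wrist','j.png'); print(proj(m,[.4012,-.2803,.04]))
```

```text
[ 0.34148819 -0.28388603  0.08906884] [ 1.79992785e+02 -1.96865294e-02 -1.76157835e+02] 0.03650887397600865 [-0.05472823 -0.41685879  0.01484599]
(np.float64(322.26437529593994), np.float64(310.56850407999923))
```

View pics/j.png

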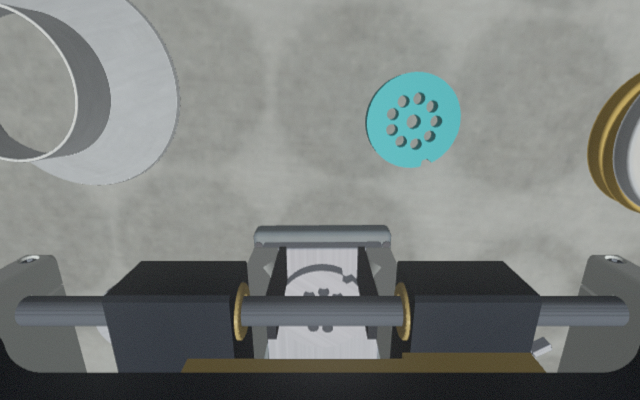

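The plate lies flat on the stage at (322,310). The fingers are still closing, to a 20 mm gap. Lower them in front of the rim and approach.

Request:
move_arm(
  moves=[2.0,0,0,2.3,0,0,0,2.0,0,0,2.3,0,0,0,2.0,0,0,0,0,0,0,2.0,0,0,0,0,0,0,2.0,0,0,0,0,0,0],
)

```text
clock: 7.65
tool_pos: [0.3419, -0.2842, 0.0441]
orientation: [-180.0, 0.1, -176.2]
force: [0.1, 0.1, 0.5]
opening: 0.02
gripper_force: 0.0
```

Request:
move_arm(
  moves=[2.0,-0.8,0,0,0,0,0,2.0,-0.7,0,0,0,0,0,2.0,-0.5,0,0,0,0,0,2.0,-0.5,0,0,0,0,0,2.0,-0.5,0,0,0,0,0,2.0,-0.5,0,0,0,0,0,2.0,-0.5,0,0,0,0,0,2.0,0,0,0,0,0,0],
)

```text
clock: 8.45
tool_pos: [0.3821, -0.2813, 0.0432]
orientation: [-180.0, 0.0, -176.2]
force: [-0.3, -0.0, -0.2]
opening: 0.0197
gripper_force: 0.1
```

Run:
```python
from meas import *
o=ctrl.get_obs();print(o['tool_pos'],o['orientation'],o['opening'],o['force'],o['joint_pos'])
p,d,m=snap('wrist'); a=p
p2,d2,m2=snap('side'); b=cv2.resize(p2[160:290,270:400],(400,400),interpolation=3)
cv2.imwrite('pics/k.png',cv2.hconcat([a[:,150:490],b])[:,:,::-1])
```

```text
[ 0.38205323 -0.28130924  0.04323968] [-1.79986540e+02  3.78381013e-02 -1.76153886e+02] 0.019734364838538136 [-0.34387852 -0.04649384 -0.20682396] [-1.25178362e+01  1.45765027e+01 -3.79162577e+01  3.70522337e-03
 -3.74671422e+01 -7.36389947e+01]
```

View pics/k.png

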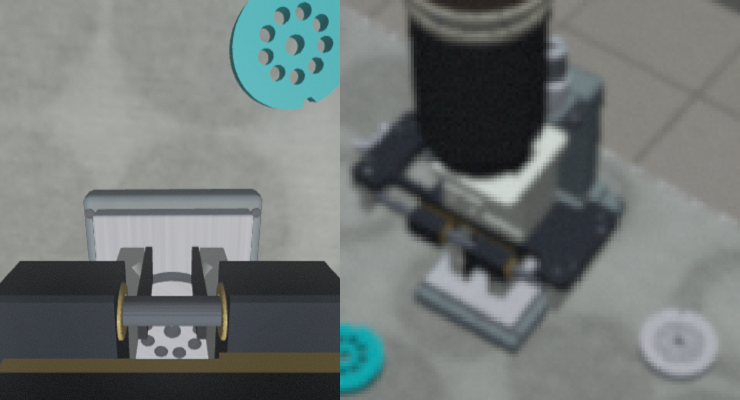

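The fingers are pushing the plate squarely. The wrist cylinder would come close to the cap, so I'll lean the tool back 12° and drop it 1.5 mm before going on.

Request:
move_arm(
  moves=[2.0,0,0,0,0,-0.105,0,2.0,0,0,0,0,-0.105,0,2.0,0.03,0,0.15,0,0,0,2.0,0,0,0,0,0,0,2.0,0,0,0,0,0,0],
)

```text
clock: 9.05
tool_pos: [0.3818, -0.2816, 0.042]
orientation: [-180.0, 12.0, -176.1]
force: [0.7, -0.0, 1.5]
opening: 0.0202
gripper_force: 0.0
```

Request:
move_arm(
  moves=[2.0,-0.39,0,0.083,0,0,0,2.0,-0.39,0,0.083,0,0,0,2.0,-0.39,0,0.083,0,0,0,2.0,-0.39,0,0.083,0,0,0,2.0,0,0,0,0,0,0],
)

```text
clock: 9.55
tool_pos: [0.3978, -0.2802, 0.0417]
orientation: [-180.0, 12.0, -176.1]
force: [0.0, -0.3, -0.8]
opening: 0.0198
gripper_force: 0.1
```

Request:
move_arm(
  moves=[2.0,-0.196,0,0.042,0,0,0,2.0,-0.196,0,0.042,0,0,0,2.0,-0.196,0,0.042,0,0,0,2.0,-0.196,0,0.042,0,0,0,2.0,0,0,0,0,0,0],
)

```text
clock: 10.05
tool_pos: [0.4054, -0.2797, 0.0418]
orientation: [-180.0, 12.0, -176.2]
force: [-0.2, 0.5, 0.4]
opening: 0.0199
gripper_force: 0.2
```

Run:
```python
from meas import *
o=ctrl.get_obs();print(o['tool_pos'],o['orientation'],o['opening'],o['force'])
p,d,m=snap('wrist'); 
p2,d2,m2=snap('side'); b=cv2.resize(p2[160:290,270:400],(400,400),interpolation=3)
cv2.imwrite('pics/l.png',cv2.hconcat([p[:,130:510],b])[:,:,::-1])
```

```text
[ 0.40538545 -0.2797138   0.04178909] [-179.99171693   12.0479244  -176.16641861] 0.019864255036409584 [-0.21779321  0.4844987   0.37581088]
```

View pics/l.png

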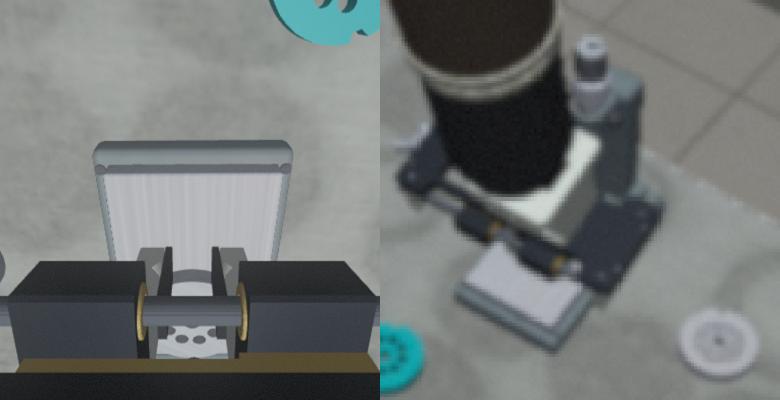

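The plate is between the fingers, square to the stage, and the cap is well clear of the wrist. That was the last of the ten pictures, so I'll go by numbers from here, in 1 mm and then 0.5 mm steps until there is contact.

Request:
move_arm(
  moves=[2.0,-0.098,0,0.021,0,0,0,2.0,-0.098,0,0.021,0,0,0,2.0,-0.098,0,0.021,0,0,0,2.0,0,0,0,0,0,0],
)

```text
clock: 10.55
tool_pos: [0.4081, -0.2795, 0.0417]
orientation: [180.0, 12.0, -176.2]
force: [0.0, -0.2, 1.2]
opening: 0.02
gripper_force: 0.4
```

Request:
move_arm(
  moves=[2.0,-0.049,0,0.01,0,0,0,2.0,-0.049,0,0.01,0,0,0,2.0,0,0,0,0,0,0,2.0,0,0,0,0,0,0],
)

```text
clock: 10.95
tool_pos: [0.4091, -0.2794, 0.0417]
orientation: [-180.0, 12.0, -176.2]
force: [-0.6, 0.2, -0.3]
opening: 0.0196
gripper_force: 0.4
```

Request:
move_arm(
  moves=[2.0,-0.049,0,0.01,0,0,0,2.0,0,0,0,0,0,0,2.0,-0.049,0,0.01,0,0,0,2.0,0,0,0,0,0,0],
)

```text
clock: 11.35
tool_pos: [0.41, -0.2793, 0.0417]
orientation: [180.0, 12.0, -176.2]
force: [-0.6, -0.7, 1.3]
opening: 0.0202
gripper_force: 0.5
```

Run:
```python
from meas import *
ms=vision.camera_model('side')
p,d,m=snap('wrist'); P=cloud(m,d)
o=ctrl.get_obs();print(o['force'],o['moment'])
# plate rim front: points at height 36-44mm in stage area
g=lambda Q:((Q[...,0]-.476)*np.cos(.0663)+(Q[...,1]+.2755)*np.sin(.0663), -(Q[...,0]-.476)*np.sin(.0663)+(Q[...,1]+.2755)*np.cos(.0663))
X,Y=g(P); k=(abs(P[...,2]-.041)<.004)&(abs(Y)<.009)&(X<-30)|((abs(P[...,2]-.041)<.003)&(abs(Y)<.008)&(X<0))
print(k.sum(), np.percentile(X[k],[0,2,5,50]) if k.any() else '')
```

```text
[-0.79278726 -0.19611114  1.10340857] [-0.02423957  1.06116427 -0.02319442]
1157 [-0.05719195 -0.05664701 -0.05630438 -0.02108362]
```

The rim's front edge measures at -57 mm from the axis, against -56.5 mm when home. Keep on in half-millimetre steps.

Request:
move_arm(
  moves=[2.0,-0.049,0,0.01,0,0,0,2.0,0,0,0,0,0,0],
)

```text
clock: 11.6
tool_pos: [0.4103, -0.2792, 0.0417]
orientation: [180.0, 12.0, -176.2]
force: [-1.4, -0.1, 0.3]
opening: 0.0202
gripper_force: 0.9
```

Request:
move_arm(
  moves=[2.0,-0.049,0,0.01,0,0,0,2.0,0,0,0,0,0,0],
)

```text
clock: 11.8
tool_pos: [0.4105, -0.2791, 0.0416]
orientation: [180.0, 12.0, -176.2]
force: [-4.3, -0.5, 1.8]
opening: 0.0202
gripper_force: 1.6
```

Request:
move_arm(
  moves=[2.0,-0.049,0,0.01,0,0,0,2.0,0,0,0,0,0,0],
)

```text
clock: 12.0
tool_pos: [0.4108, -0.2791, 0.0415]
orientation: [180.0, 12.0, -176.2]
force: [-4.9, -0.3, 2.9]
opening: 0.0198
gripper_force: 2.3
```

The push force has risen to about 5 N along x with no sideways component, so both pins bear. Back off straight, rise, and straighten the tool.

Request:
move_arm(
  moves=[2.0,0.2,0,-0.042,0,0,0,2.0,1.0,0,-0.21,0,0,0,2.0,2.9,0,-0.62,0,0,0,2.0,2.9,0,-0.62,0,0,0,2.0,-0.4,0,-2.0,0,0,0,2.0,-0.8,0,-3.9,0,0,0,2.0,-0.8,0,-3.9,0,0.105,0,2.0,0,0,0,0,0.105,0],
)

```text
clock: 12.8
tool_pos: [0.3417, -0.2861, 0.1481]
orientation: [-179.6, 0.4, -176.2]
force: [1.0, 0.8, -0.5]
opening: 0.0197
gripper_force: 0.0
```

Request:
move_arm(
  moves=[2.0,0,0,-4,0,0,0,2.0,0,0,-4,0,0,0,2.0,0,0,-4,0,0,0,2.0,0,0,0,0,0,0,2.0,0,0,0,0,0,0],
)

```text
clock: 13.3
tool_pos: [0.3397, -0.2841, 0.2627]
orientation: [-180.0, 0.2, -176.2]
force: [-1.7, 0.1, -0.9]
opening: 0.0201
gripper_force: 0.0
```

```bash
cat > chk.py <<'E'
from meas import *
o=ctrl.get_obs();print(o['tool_pos'],o['orientation'],o['joint_pos'])
p,d,m=snap('wrist','w.png'); P=cloud(m,d)
c=.0663
X=(P[...,0]-.476)*np.cos(c)+(P[...,1]+.2755)*np.sin(c); Y=-(P[...,0]-.476)*np.sin(c)+(P[...,1]+.2755)*np.cos(c)
k=(abs(P[...,2]-.0405)<.003)&(abs(Y)<.04)&(X<0)&(X>-.13)
print('plate px',k.sum(),'X',np.percentile(X[k],[1,99]),'Y',np.percentile(Y[k],[1,99]))
h=cv2.convexHull(np.argwhere(k)[:,::-1].astype(np.int32))[:,0]
W=np.array([ray(m,a,b,.0405)[:2] for a,b in h]);W=np.c_[(W[:,0]-.476)*np.cos(c)+(W[:,1]+.2755)*np.sin(c),-(W[:,0]-.476)*np.sin(c)+(W[:,1]+.2755)*np.cos(c)]
print(circ(W[W[:,0]<-.02]))
k=(P[...,2]>.205)&(P[...,2]<.24)&(abs(Y)<.03)&(abs(X)<.03)
if k.any():
    zt=np.nanpercentile(P[k][:,2],90); t=k&(P[...,2]>zt-.005); print('cap top',zt,'XY',X[t].mean(),Y[t].mean(),P[t].mean(0),t.sum(),'range',np.ptp(X[t]),np.ptp(Y[t]))
E
python3 chk.py
```

```text
[ 0.33966103 -0.28406754  0.26268083] [-179.96768283    0.19919245 -176.1710329 ] [-1.42671665e+01 -3.30628973e+00 -2.43639247e+01 -3.34270937e-02
 -6.87429905e+01 -7.18918578e+01]
plate px 1272 X [-0.05578279 -0.00094177] Y [-0.02391298  0.02296385]
(array([-0.02724628, -0.00030776]), np.float64(0.03023590144459218))
```

The plate measures home: centre (-26.5,-0.3) mm from the axis in the gauge's axes, against (-25.5,0). Now hover over the cap, measure it, wind the wrist counter-clockwise for a long clockwise stroke, and measure again.

Request:
move_arm(
  moves=[7,-3.4,0,-1.5,0,0,0,7,-3.4,0,-1.5,0,0,0,7,-3.4,0,0,0,0,0,7,-3.4,0,0,0,0,0,7,0,0,0,0,0,0,7,0,0,0,0,0,0],
)

```text
clock: 13.95
tool_pos: [0.4747, -0.2746, 0.2897]
orientation: [179.9, -0.2, -176.1]
force: [-0.2, -1.1, 0.3]
opening: 0.0624
gripper_force: 0.0
```

```bash
cat > cap.py <<'E'
from meas import *
o=ctrl.get_obs();print(np.round(o['tool_pos'],4),np.round(o['orientation'],1),np.round(o['joint_pos'],1),o['opening'])
for n in ('wrist','side'):
    p,d,m=snap(n,n+'cap.png'); P=cloud(m,d); np.savez(n+'cap',p=p,d=d,T=m['cam_to_world'])
    k=(P[...,2]>.2)&(P[...,2]<.235)&(np.hypot(P[...,0]-.476,P[...,1]+.2755)<.022)
    if k.sum()<10: print(n,k.sum());continue
    zt=np.nanpercentile(P[k][:,2],85); t=k&(P[...,2]>zt-.004)
    v,u=np.argwhere(t).T; e=cv2.minEnclosingCircle(np.c_[u,v].astype(np.float32))
    print(n,k.sum(),t.sum(),'top',zt,'mean',P[t].mean(0),'px',e, 'ray@.220',ray(m,u.mean(),v.mean(),.22), np.ptp(P[t],0))
E
python3 cap.py
```

```text
[ 0.4747 -0.2746  0.2897] [ 179.9   -0.2 -176.1] [ -9.6   6.9 -10.2  -0.  -73.1 -76.5] 0.06244799317938596
wrist 1056 827 top 0.21908942052649777 mean [ 0.47588233 -0.27486326  0.21841801] px ((322.3932189941406, 220.3834991455078), 16.664413452148438) ray@.220 [ 0.47524277 -0.27491066  0.22      ] [0.02316569 0.0234108  0.0052596 ]
side 114 66 top 0.21767263104390877 mean [ 0.47393933 -0.27684672  0.2168117 ] px ((338.5, 175.0), 4.924529075622559) ray@.220 [ 0.47121867 -0.27870943  0.22      ] [0.02462959 0.02263579 0.00517895]
```

Request:
move_arm(
  moves=[7,0,0,0,0,0,-0.148,7,0,0,0,0,0,-0.148,7,0,0,0,0,0,-0.148,7,0,0,0,0,0,-0.148,7,0,0,0,0,0,-0.148,7,0,0,0,0,0,-0.148,7,0,0,0,0,0,-0.148,7,0,0,0,0,0,-0.148],
)

```text
clock: 14.85
tool_pos: [0.4738, -0.2751, 0.292]
orientation: [-180.0, 0.0, -108.0]
force: [0.5, 0.0, -0.2]
opening: 0.0698
gripper_force: 0.0
```

Request:
move_arm(
  moves=[7,0,0,0,0,0,-0.148,7,0,0,0,0,0,-0.148,7,0,0,0,0,0,-0.148,7,0,0,0,0,0,-0.148,7,0,0,0,0,0,-0.148,7,0,0,0,0,0,-0.148,7,0,0,0,0,0,-0.148,7,0,0,0,0,0,-0.148],
)

```text
clock: 15.65
tool_pos: [0.4738, -0.2751, 0.292]
orientation: [-180.0, -0.0, -40.2]
force: [1.4, 0.2, 0.1]
opening: 0.0702
gripper_force: 0.0
```

Request:
move_arm(
  moves=[7,0,0,0,0,0,-0.148,7,0,0,0,0,0,-0.148,7,0,0,0,0,0,-0.148,7,0,0,0,0,0,-0.148,7,0,0,0,0,0,-0.148,7,0,0,0,0,0,-0.148,7,0,0,0,0,0,0,7,0,0,0,0,0,0],
)

```text
clock: 16.45
tool_pos: [0.4743, -0.2751, 0.292]
orientation: [180.0, -0.0, 10.1]
force: [-0.4, -0.6, -0.2]
opening: 0.0699
gripper_force: 0.0
```

```bash
python3 cap.py
```

```text
[ 0.4743 -0.2751  0.292 ] [180.   -0.   10.1] [ -9.6   6.7 -10.2  -0.  -73.1 109.7] 0.06985516921139388
wrist 1052 832 top 0.2191419436976793 mean [ 0.47736473 -0.27440115  0.21847627] px ((320.15692138671875, 214.4781036376953), 16.777896881103516) ray@.220 [ 0.47795373 -0.27430292  0.22      ] [0.0240035  0.02359926 0.00560009]
side 113 64 top 0.2175601481821429 mean [ 0.47421761 -0.27638688  0.21663695] px ((338.32977294921875, 175.03192138671875), 4.782960891723633) ray@.220 [ 0.47134978 -0.27835134  0.22      ] [0.02410579 0.02424898 0.00670416]
```

Averaging the opposed views puts the axis at (0.4766,-0.2746) with the cap top at 0.219, so the shoulder is at 0.189. TCP height 0.203 keeps the tips 6 mm above the shoulder. j6=110° leaves 4.8 rad of stroke.

Request:
move_arm(
  moves=[6,0.24,0,2.5,0,0,0,6,0,0,3,0,0,0,6,0,0,2.4,0,0,0,6,0,0,0.8,0,0,0,6,0,0,0,0,0,0,6,0,0,0,0,0,0],
)

```text
clock: 17.15
tool_pos: [0.4779, -0.2749, 0.2059]
orientation: [179.9, -0.1, 10.4]
force: [-0.3, -0.8, -0.1]
opening: 0.0601
gripper_force: 0.0
```

Request:
move_arm(
  moves=[4,-0.12,0,0.25,0,0,0,3,0,0,0,0,0,0,2,0,0,0,0,0,0,2,0,0,0,0,0,0,2,0,0,0,0,0,0,2,0,0,0,0,0,0,2,0,0,0,0,0,0,2,0,0,0,0,0,0],
)

```text
clock: 17.95
tool_pos: [0.4762, -0.2745, 0.2024]
orientation: [-180.0, -0.0, 10.4]
force: [-0.6, 3.5, 4.5]
opening: 0.0235
gripper_force: 30.0
```

```bash
cat > o.py <<'E'
from plant import ctrl
import numpy as np
o=ctrl.get_obs();print(np.round(o['tool_pos'],4),np.round(o['orientation'],1),'j6',round(o['joint_pos'][5],1),'F',np.round(o['force'],1),'M',np.round(o['moment'],3),'op',round(o['opening'],4),'t',o['clock'])
E
python3 o.py
```

```text
[ 0.4762 -0.2745  0.2024] [-180.    -0.    10.4] j6 110.0 F [-0.6  3.5  4.5] M [1.608 0.513 0.052] op 0.0235 t 17.95
```

Cap gripped. Turn clockwise 0.1 rad per row, following down 0.22 mm per row.

Request:
move_arm(
  moves=[2,0,0,0.022,0,0,0.1,2,0,0,0.022,0,0,0.1,2,0,0,0.022,0,0,0.1,2,0,0,0.022,0,0,0.1],
)

```text
clock: 18.35
tool_pos: [0.4762, -0.2745, 0.2016]
orientation: [-180.0, -0.0, -12.8]
force: [-1.2, 5.1, 3.8]
opening: 0.0233
gripper_force: 30.0
```

```bash
python3 o.py
```

```text
[ 0.4762 -0.2745  0.2016] [-180.    -0.   -12.8] j6 86.8 F [-1.2  5.1  3.8] M [1.729 0.565 0.106] op 0.0233 t 18.35
```

Request:
move_arm(
  moves=[2,0,0,0.022,0,0,0.1,2,0,0,0.022,0,0,0.1,2,0,0,0.022,0,0,0.1,2,0,0,0.022,0,0,0.1],
)

```text
clock: 18.75
tool_pos: [0.4762, -0.2745, 0.2007]
orientation: [-180.0, 0.0, -35.7]
force: [-1.3, 5.0, 3.8]
opening: 0.0232
gripper_force: 30.0
```

```bash
python3 o.py
```

```text
[ 0.4762 -0.2745  0.2007] [-180.     0.   -35.7] j6 63.9 F [-1.3  5.   3.8] M [1.703 0.556 0.083] op 0.0232 t 18.75
```

Request:
move_arm(
  moves=[2,0,0,0.022,0,0,0.1,2,0,0,0.022,0,0,0.1],
)

```text
clock: 18.95
tool_pos: [0.4762, -0.2745, 0.2002]
orientation: [-180.0, 0.0, -47.1]
force: [-1.9, 4.3, 4.1]
opening: 0.0234
gripper_force: 30.0
```

```bash
python3 o.py
```

```text
[ 0.4762 -0.2745  0.2002] [-180.     0.   -47.1] j6 52.4 F [-1.9  4.3  4.1] M [1.699 0.521 0.042] op 0.0234 t 18.95
```

Request:
move_arm(
  moves=[2,0,0,0.022,0,0,0.1,2,0,0,0.022,0,0,0.1],
)

```text
clock: 19.15
tool_pos: [0.4762, -0.2745, 0.1998]
orientation: [-180.0, 0.0, -58.6]
force: [-0.4, 4.7, 3.9]
opening: 0.0232
gripper_force: 30.0
```

```bash
python3 o.py
```

```text
[ 0.4762 -0.2745  0.1998] [-180.     0.   -58.6] j6 41.0 F [-0.4  4.7  3.9] M [1.736 0.534 0.05 ] op 0.0232 t 19.15
```

Request:
move_arm(
  moves=[2,0,0,0.022,0,0,0.1,2,0,0,0.022,0,0,0.1],
)

```text
clock: 19.35
tool_pos: [0.4762, -0.2745, 0.1994]
orientation: [-180.0, 0.0, -70.0]
force: [-1.4, 4.6, 5.2]
opening: 0.0234
gripper_force: 30.0
```

```bash
python3 o.py
```

```text
[ 0.4762 -0.2745  0.1994] [-180.    0.  -70.] j6 29.5 F [-1.4  4.6  5.2] M [1.841 0.617 0.096] op 0.0234 t 19.35
```

Request:
move_arm(
  moves=[2,0,0,0.022,0,0,0.1,2,0,0,0.022,0,0,0.1],
)

```text
clock: 19.55
tool_pos: [0.4762, -0.2745, 0.1991]
orientation: [-180.0, 0.0, -81.5]
force: [-1.2, 5.3, 6.3]
opening: 0.0231
gripper_force: 30.0
```

```bash
python3 o.py
```

```text
[ 0.4762 -0.2745  0.1991] [-180.     0.   -81.5] j6 18.1 F [-1.2  5.3  6.3] M [1.92  0.688 0.183] op 0.0231 t 19.55
```

Request:
move_arm(
  moves=[2,0,0,0.022,0,0,0.1,2,0,0,0.022,0,0,0.1],
)

```text
clock: 19.75
tool_pos: [0.4762, -0.2746, 0.1989]
orientation: [-180.0, -0.0, -92.9]
force: [-1.5, 5.4, 8.0]
opening: 0.0229
gripper_force: 30.0
```

```bash
python3 o.py; python3 cap.py|grep -v '^\['
```

```text
[ 0.4762 -0.2746  0.1989] [-180.    -0.   -92.9] j6 6.6 F [-1.5  5.4  8. ] M [2.185 0.903 0.22 ] op 0.0229 t 19.75
wrist 3601 734 top 0.22535061406971157 mean [ 0.47436568 -0.28475798  0.22852157] px ((323.7089538574219, 293.0668029785156), 48.80550003051758) ray@.220 [ 0.47448747 -0.27945521  0.22      ] [0.03867483 0.02278841 0.0135933 ]
side 48 18 top 0.21174706406708788 mean [ 0.47386842 -0.28572984  0.21242144] px ((342.0, 178.0), 6.403224468231201) ray@.220 [ 0.46741649 -0.28997968  0.22      ] [0.03785113 0.00522042 0.01311247]
```

Contact: the descent stopped at a turn of about 1.5 rad, Fz rose, and the moment stepped up by about 0.12 N m to 0.22. The clutch has slipped about 0.3 rad so far. Stop following, ease the z force, and turn on toward about 3.5 clicks.

Request:
move_arm(
  moves=[2,0,0,-0.04,0,0,0.1,2,0,0,0,0,0,0.1],
)

```text
clock: 20.05
tool_pos: [0.4762, -0.2745, 0.1989]
orientation: [-180.0, 0.0, -104.4]
force: [-1.9, 5.1, 5.3]
opening: 0.023
gripper_force: 30.0
```

```bash
python3 o.py
```

```text
[ 0.4762 -0.2745  0.1989] [-180.     0.  -104.4] j6 -4.8 F [-1.9  5.1  5.3] M [1.878 0.55  0.182] op 0.023 t 20.05
```

Request:
move_arm(
  moves=[2,0,0,0,0,0,0.1,2,0,0,0,0,0,0.1],
)

```text
clock: 20.25
tool_pos: [0.4761, -0.2745, 0.1989]
orientation: [180.0, 0.0, -115.9]
force: [-0.5, 4.9, 5.5]
opening: 0.0232
gripper_force: 30.0
```

```bash
python3 o.py
```

```text
[ 0.4761 -0.2745  0.1989] [ 180.     0.  -115.9] j6 -16.3 F [-0.5  4.9  5.5] M [1.985 0.576 0.193] op 0.0232 t 20.25
```

Request:
move_arm(
  moves=[2,0,0,0,0,0,0.1,2,0,0,0,0,0,0.1],
)

```text
clock: 20.45
tool_pos: [0.4762, -0.2744, 0.1989]
orientation: [180.0, 0.0, -127.3]
force: [-1.4, 4.0, 4.5]
opening: 0.0232
gripper_force: 30.0
```

```bash
python3 o.py
```

```text
[ 0.4762 -0.2744  0.1989] [ 180.     0.  -127.3] j6 -27.8 F [-1.4  4.   4.5] M [2.082 0.57  0.227] op 0.0232 t 20.45
```

Request:
move_arm(
  moves=[2,0,0,0,0,0,0.1,2,0,0,0,0,0,0.1],
)

```text
clock: 20.65
tool_pos: [0.4762, -0.2744, 0.1989]
orientation: [180.0, 0.0, -138.8]
force: [-1.1, 4.9, 5.4]
opening: 0.0231
gripper_force: 30.0
```

```bash
python3 o.py
```

```text
[ 0.4762 -0.2744  0.1989] [ 180.     0.  -138.8] j6 -39.2 F [-1.1  4.9  5.4] M [2.108 0.517 0.216] op 0.0231 t 20.65
```

Request:
move_arm(
  moves=[2,0,0,0,0,0,0.1,2,0,0,0,0,0,0.1,2,0,0,0,0,0,0.1,2,0,0,0,0,0,0.1],
)

```text
clock: 21.05
tool_pos: [0.4763, -0.2744, 0.1989]
orientation: [180.0, 0.0, -161.7]
force: [-1.3, 4.8, 4.3]
opening: 0.0233
gripper_force: 30.0
```

```bash
python3 o.py
```

```text
[ 0.4763 -0.2744  0.1989] [ 180.     0.  -161.7] j6 -62.2 F [-1.3  4.8  4.3] M [2.055 0.335 0.154] op 0.0233 t 21.05
```

Request:
move_arm(
  moves=[2,0,0,0,0,0,0.1,2,0,0,0,0,0,0.1,2,0,0,0,0,0,0.15,2,0,0,0,0,0,0],
)

```text
clock: 21.45
tool_pos: [0.4763, -0.2744, 0.1989]
orientation: [180.0, 0.0, 178.2]
force: [0.2, 5.5, 4.5]
opening: 0.0237
gripper_force: 30.0
```

```bash
python3 o.py
```

```text
[ 0.4763 -0.2744  0.1989] [180.    0.  178.2] j6 -82.3 F [0.2 5.5 4.5] M [1.992 0.286 0.037] op 0.0237 t 21.45
```

Total turn is 3.35 rad, of which about 1.85 rad is slip, roughly 3.5 clicks. Let go, rise straight up, then verify.

Request:
move_arm(
  moves=[3,0,0,0,0,0,0,4,0,0,0,0,0,0,6,0,0,0,0,0,0,6,0,0,0,0,0,0,6,0,0,-1.5,0,0,0,6,0,0,-3,0,0,0,6,0,0,-3,0,0,0,6,0,0,-1.5,0,0,0],
)

```text
clock: 22.25
tool_pos: [0.4769, -0.2754, 0.2914]
orientation: [-179.9, 0.2, 178.5]
force: [0.5, -0.5, -0.7]
opening: 0.0601
gripper_force: 0.0
```

Request:
move_arm(
  moves=[6,4,0,-1,0,0,0,6,4,0,0,0,0,0,6,4,0,0,0,0,0,6,0,0,0,0,0,0,6,0,0,0,0,0,0],
)

```text
clock: 22.75
tool_pos: [0.3557, -0.2717, 0.2994]
orientation: [-180.0, 0.1, 178.4]
force: [-0.1, 0.2, -0.2]
opening: 0.0599
gripper_force: 0.0
```

```bash
cat > mark.py <<'E'
from meas import *
def mark(p,m,z,c):
    ang=[]
    f=[]
    for a in np.radians(np.arange(0,360,5)):
        s=[p[int(round(v)),int(round(u))].mean() for r in (.005,.007,.009) for u,v in [proj(m,[c[0]+r*np.cos(a),c[1]+r*np.sin(a),z])]]
        f.append(np.mean(s))
    f=np.array(f); i=np.argsort(f)[:4]; print('mark deg',np.sort(i*5),f[i].round(),np.median(f))
z=np.load('w1.npz');m=vision.camera_model('wrist');m['cam_to_world']=z['T'];mark(z['p'],m,.219,(.4765,-.2748))
p,d,m=snap('wrist');P=cloud(m,d)
k=(P[...,2]>.2)&(P[...,2]<.235)&(np.hypot(P[...,0]-.476,P[...,1]+.2755)<.03)
if k.sum()>30:
    zt=np.nanpercentile(P[k][:,2],85);t=k&(P[...,2]>zt-.004);c=P[t].mean(0);print('cap',zt,c,t.sum());mark(p,m,zt,c)
E
python3 mark.py; python3 chk.py; python3 o.py
```

```text
mark deg [300 305 310 315] [ 96. 105. 127. 138.] 181.44444444444446
cap 0.21547525578259616 [ 0.47504942 -0.27478063  0.21482868] 538
mark deg [100 105 110 115] [118. 118. 126. 155.] 180.16666666666669
[ 0.3563841  -0.27173372  0.29912683] [-1.79975874e+02  6.95185082e-02  1.78427265e+02] [-1.19755416e+01 -3.85983774e+00 -2.01325689e+01  1.16469678e-02
 -7.36545370e+01 -7.96004783e+01]
plate px 1340 X [-0.05537113 -0.00082609] Y [-0.02960728  0.02875975]
(array([-0.02645571, -0.00048898]), np.float64(0.03066174964822572))
cap top 0.21573516455321312 XY -0.001129926805167162 0.0010194390044527136 [ 0.47480502 -0.27455766  0.21466268] 568 range 0.02407065739982806 0.024321368313245294
[ 0.3567 -0.2717  0.2988] [-180.     0.   178.4] j6 -79.6 F [ 0.   0.6 -0.2] M [-0.037 -0.067 -0.019] op 0.0601 t 22.85
```

The cap mark turned about 199° (3.4 rad). The cap sank 3.5 mm, or 1.6 rad of thimble, so the clutch slipped about 1.8 rad (3.4 clicks). The plate is still home, and the robot is clear.

```bash
python3 -c "
from plant import ctrl
print(ctrl.close_job())"
```

```text
the job is handed in; nothing more can be done
None
```

The coarse plate is home against both stop pins and held by the spindle; the clutch slipped about 3.4 clicks by measurement, the robot let go and is clear, and the job was handed in at about 23 s.

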